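# Put the balcony tray back in order

### The job

The four things on the pulled-out balcony tray were put back on one another's mats. Swap them round, using the empty cork mat as a free spot on the way, so that the green bottle ends on the green mat, the glass jar on the yellow mat, the grey peg basket on the grey mat and the aluminium hanger clip on the blue mat, each in the middle of its mat and standing upright as it does now. Never tip or drop them: lower each one until it stands before letting go.

Things in the scene. Friction and masses are not known exactly. Their poses are not given: they have to be found in the camera images.
- bottle_mid (a point): Green glass bottle with a green twist cap and a pale paper label, standing upright, 165 mm tall, about 300 g; the point is on its axis half-way up (82.5 mm above its underside), z up. The body is 62 mm across up to 98 mm above the underside, then tapers to a 26 mm neck; the round cap is 36 mm across and spans 135 to 165 mm above the underside (52.5 to 82.5 mm above this point): the easy place to grip from above.
- jar_mid (a point): Small glass jar with amber contents and a steel lid, upright, 70 mm tall, about 200 g, glass 56 mm across, lid 58 mm across (top 14 mm); the point is on its axis half-way up (35 mm above its underside), z up.
- basket_mid (a point): Grey plastic peg basket filled with coloured pegs, 88 mm long (its x), 56 mm wide (its y), 55 mm tall, about 150 g; the point is its centre, 27.5 mm above its underside, z up. Grip it across the 56 mm width; the pegs stay below the rim.
- clip_mid (a point): Aluminium hanger clip standing on edge: two parallel 5 mm aluminium plates with a dark spring between and a small steel hook at one end; 94 mm long with the hook (its x, hook at +x), 22 mm wide (its y), 30 mm tall, about 60 g; the point is its centre, 15 mm above its underside, z up. Grip it across the 22 mm width, at the plates, which span x = -48 to +28 mm.
- mat_green: Round green mat, 112 mm across, 4 mm thick, fixed to the white tray: the place of the bottle. Origin at the centre of its underside, z up; its top is 4 mm higher.
- mat_yellow: Round yellow mat, 112 mm across, 4 mm thick, fixed to the white tray: the place of the jar. Origin at the centre of its underside, z up; its top is 4 mm higher.
- mat_grey: Round grey mat, 112 mm across, 4 mm thick, fixed to the white tray: the place of the peg basket. Origin at the centre of its underside, z up; its top is 4 mm higher.
- mat_blue: Round blue mat, 112 mm across, 4 mm thick, fixed to the white tray: the place of the clip. Origin at the centre of its underside, z up; its top is 4 mm higher.
- mat_cork: Round brown cork mat, 112 mm across, 4 mm thick, fixed to the tray: the spare place, empty at the start. Origin at the centre of its underside, z up; its top is 4 mm higher. All five mats lie on the same tray floor, with centres at least 130 mm apart; apart from the four things nothing stands within 70 mm of a mat's centre, and the other oddments on the tray and its 18 mm rim are under 70 mm tall.
Things that resemble listed ones, but are neither listed nor needed, are in the scene too. Leave any purple look-alike of the part that bears jar_mid alone.

How it is judged:
At the end, for the whole second after the job is handed in: Bottle on the green, jar on the yellow, basket on the grey and clip on the blue mat, each centre within 15 mm (horizontally) of its mat's centre, upright within 7 degrees, standing on the mat (no more than 6 mm above its resting height), at rest; so the cork mat is empty again (horizontal distance between bottle_mid and mat_green below 0.015 m and angle between each of bottle_mid, jar_mid, basket_mid, clip_mid's own z axis and vertical below 0.12 rad and height (world z) of bottle_mid below 0.0985 m and linear speed of each of bottle, jar, basket, clip below 0.02 m/s and horizontal distance between jar_mid and mat_yellow below 0.015 m and height (world z) of jar_mid below 0.051 m and horizontal distance between basket_mid and mat_grey below 0.015 m and height (world z) of basket_mid below 0.0435 m and horizontal distance between clip_mid and mat_blue below 0.015 m and height (world z) of clip_mid below 0.031 m); the robot touches nothing.
It fails at once if one of the four things is tipped more than about 35 degrees (angle between any of bottle_mid, jar_mid, basket_mid, clip_mid's own z axis and vertical above 0.6 rad).
It fails at once if one of the four things is let go, or dropped, more than 25 mm above its mat ((height (world z) of bottle_mid above 0.1175 m and contact force between the fingers and bottle below 0.05 N) or (height (world z) of jar_mid above 0.07 m and contact force between the fingers and jar below 0.05 N) or (height (world z) of basket_mid above 0.0625 m and contact force between the fingers and basket below 0.05 N) or (height (world z) of clip_mid above 0.05 m and contact force between the fingers and clip below 0.05 N)).
It also fails if it takes over 144 s, if anything falls off the work surface, if the arm or the gripper's body presses on something with over 40 N, if the wrist force passes 120 N, or if a joint passes its speed limit or range.

### The arm

A 6-joint arm with a two-finger parallel gripper is mounted at the origin on the work surface. World frame = base frame: x ahead of the robot, y to its left, z up, the work surface at z = 0. Lengths are in m, angles in rad, forces in N, time in s.
With the tool pointing down it reaches from about 0.375 to 0.9 m from the base axis. Payload 3.1 kg.
Tool frame: the origin (TCP) lies at the very end of the fingers, on their centre line; the grasp point (between the pads) lies 19 mm behind it; z points along the fingers, y is the direction in which the jaws open and shut (so a half turn about z gives the same grasp; the last joint's range is limited). The gripper opens to 85 mm and grips with 20 to 120 N. Pads are 22 mm wide; open, the fingers measure 114 mm over their backs; the gripper's body (76 mm by 85 mm) begins 54 mm behind the grasp point. The pads swing forward as they close: fully open they stand 13 mm farther back than shut.
Start: joints at [1.067, 0.527, 1.433, -0, 1.181, -0.178], TCP at [0.199, 0.592, 0.231] pointing down, gripper open.
Joint ranges: [-3.08, 3.08], [-0.75, 2.2], [0.22, 2.44], [-1.43, 4.57], [0, 2.65], [-2.85, 2.85]. Speed limits (rad/s): [2.79, 2.79, 3.14, 3.14, 3.14, 3.14].

### API

Orientations are given as a unit quaternion [x, y, z, w].
In Python, from station import manip gives the robot as it stands. The module is installed in compiled form; this text tells all that it offers.
- The arm moves only by the tool send_rows, never from a script. Its argument "commands" is a list of rows, each an object with "delta_pos": the shift along the world's x, y, z in cm, a list of three; "yaw": the turn about the world's z in rad. A call has 1 to 10 rows; each row shifts and turns the pose as measured when the row begins; what a row does not reach is not made up. A row lasts 1/8 s, in which the tool goes at most 62.5 mm and 10.7 degrees, less where a joint would pass 70% of its speed; a pose out of reach is approached as far as the arm can. A call is refused whole if a number of a shift passes 6.25 or a number of a turn 0.188, either way. A call with a gripper value outside its range is refused whole. "grip" is the closure, from -1 (fully open) to 1 (shut), set as the call begins (left out, the last holds). The fingers move at their own pace and stop on an object; "force" is the grip in N (left out, the last holds). Time passes only in rows, so rows that do not move let the fingers close. It gives the time, the measured TCP pose, the force and the opening at its end, in the units of the state.
- manip.sense(): the state, without advancing time (a new reading comes with each control period).
- manip.snapshot(name): name is "scene" or "top" or "wrist"; returns the picture (400x640x3 uint8, blue, green, red); there is no depth.
- manip.get_calibration(name): a dict with "fx", "fy", "cx", "cy" (pixels), "dist_coeffs" ([k1, k2, p1, p2, k3] as OpenCV has them; the pictures are not rectified), "world_to_cam" (4x4, takes a point from world to camera coordinates); the wrist camera has in their place "mount" (4x4, takes a point from camera to tool coordinates, whose origin is the TCP and whose axes are the flange's). Camera axes: x right, y down, z forward; pixel columns grow to the right and rows downward; lengths in m; the calibration is good to about 2 mm. A picture is of the moment at which its call begins: read the wrist's pose just before it. get_calibration takes no time and is no camera call.
- manip.sign_off(): hands the job in, once; it reports no verdict.
The state is a dict: "t": time; "q": joint angles; "qd": joint speeds; "tau": joint torques, N m; "tcp_pos": TCP position; "tool_rot": TCP orientation; "force": force on the tool from outside, world axes, zero at the start; "ft_torque": the same for the moment, N m; "finger_gap": opening from 0.0 (shut) to 1.0 (fully open).
Only numpy, scipy, OpenCV 4.12 (cv2) and the standard library are available. Lean on these libraries where they do the work, as an engineer would, in place of code of your own. Each camera call takes 0.05 s, during which the arm holds its last target. There are 200 camera calls.

## Working session

There is one attempt and no reset: what is moved stays moved. The work goes in short steps, Python scripts to look and compute and a tool call to move; the robot and the scene stay as the last step left them, time stands still between calls to the robot, and variables do not carry over. Pictures are saved under pics/ and viewed, about 12 in all and at most 16, crops included, and the job is handed in when it is done.

Besides the shell and the picture viewer there is one more tool, called after "Request:" as a command line: name --argument value ..., lists and objects as JSON in quotes. send_rows: Moves the arm, as the interface text tells. Its arguments: {"type":"object","properties":{"commands":{"type":"array","items":{"type":"object","properties":{"delta_pos":{"type":"array","items":{"type":"number"}},"yaw":{"type":"number"}}}},"grip":{"type":"number"},"force":{"type":"number"}},"required":["commands"]}

```bash
mkdir -p pics
cat > h.py <<'E'
import numpy as np, cv2
from station import manip
from scipy.spatial.transform import Rotation as R
def snap(n):
    s=manip.sense(); im=manip.snapshot(n); c=manip.get_calibration(n)
    K=np.array([[c['fx'],0,c['cx']],[0,c['fy'],c['cy']],[0,0,1.]]); d=np.array(c['dist_coeffs'],float)
    if n=='wrist':
        T=np.eye(4);T[:3,:3]=R.from_quat(s['tool_rot']).as_matrix();T[:3,3]=s['tcp_pos']
        W=T@np.array(c['mount'])
    else: W=np.linalg.inv(np.array(c['world_to_cam']))
    return im,(K,d,W)
def px2w(uv,cal,z):
    K,d,W=cal
    p=cv2.undistortPoints(np.array(uv,float).reshape(-1,1,2),K,d).reshape(-1,2)
    r=np.c_[p,np.ones(len(p))]@W[:3,:3].T; o=W[:3,3]
    return o+r*((z-o[2])/r[:,2:3])
def w2px(P,cal):
    K,d,W=cal; V=np.linalg.inv(W)
    return cv2.projectPoints(np.array(P,float).reshape(-1,3),cv2.Rodrigues(V[:3,:3])[0],V[:3,3],K,d)[0].reshape(-1,2)
E
python3 - <<'E'
from h import *
s=manip.sense(); print(s)
for n in('top','scene'):
    im,c=snap(n); cv2.imwrite(f'pics/{n}0.png',im); print(n,c[2][:3,3],c[2][:3,2])
print(manip.get_calibration('wrist'))
E
```

```text
{'t': 0.0, 'q': array([ 1.06747696e+00,  5.28505437e-01,  1.43391972e+00,  2.50416937e-06,
        1.18143958e+00, -1.78492385e-01]), 'qd': array([ 0.00032382, -0.00077853,  0.00144547, -0.00064771,  0.00010573,
       -0.00036442]), 'tau': array([-3.91332997e-04, -4.42336786e+01, -1.78028351e+01, -1.67706944e-04,
        8.26024421e-03,  1.31818439e-05]), 'tcp_pos': array([0.19907033, 0.59166977, 0.23030399]), 'tool_rot': array([ 1.61700768e-01,  9.86839182e-01, -1.07027498e-03, -3.80915459e-04]), 'force': array([ 0.15685829, -0.80242084, -0.1740782 ]), 'ft_torque': array([-0.0026873, -0.0175515,  0.0386336]), 'finger_gap': 0.9994866762108605}
top [0.23609783 0.08020882 1.13622584] [ 0.20808524  0.0047451  -0.97809919]
scene [ 1.02351719 -0.3793884   0.89310979] [-0.51946666  0.43494378 -0.73551227]
{'fx': 291.801410981916, 'fy': 291.801410981916, 'cx': 316.74099338517834, 'cy': 199.49993862543818, 'dist_coeffs': array([-0.00423187,  0.        ,  0.        ,  0.        ,  0.        ]), 'mount': array([[-0.00153041, -0.96060641, -0.27790822,  0.07024039],
       [ 0.99999827, -0.00117758, -0.00143649, -0.00117548],
       [ 0.00105265, -0.27790994,  0.96060656, -0.14164118],
       [ 0.        ,  0.        ,  0.        ,  1.        ]])}
```

View pics/top0.png

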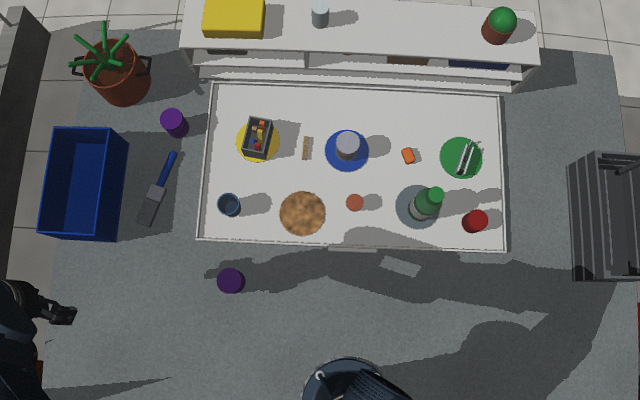

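View pics/scene0.png

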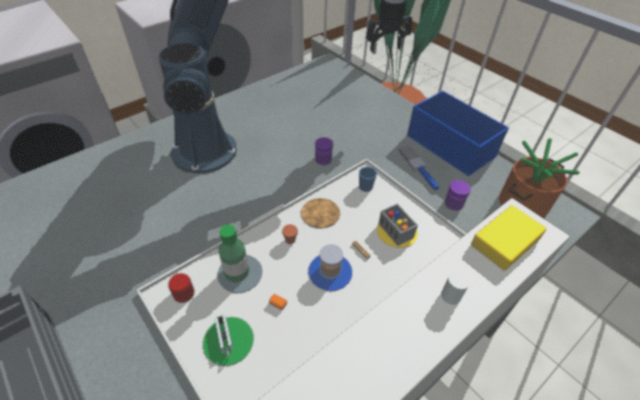

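Top view: the basket is on yellow (256,138), the steel-lidded amber jar on blue (346,147), the clip on green (465,157) and the bottle on grey (425,205); the cork mat at (302,213) is empty. Jar candidates are purple at (173,122) and (230,281), dark blue (229,204), red (475,221) and white (320,12). Only (346,147) has a steel lid over amber contents. Next I'll measure the mats and make a confirming crop.

Run:
```python
from h import *
from scipy.optimize import least_squares
im,c=snap('top'); hsv=cv2.cvtColor(im,cv2.COLOR_BGR2HSV)
for n,p in dict(yellow=(240,145),blue=(328,155),green=(450,165),grey=(404,212),cork=(302,213)).items(): print(n,hsv[p[1],p[0]])
seeds=dict(yellow=((256,140),(20,120,60),(32,255,255)),blue=((347,151),(105,120,50),(120,255,255)),green=((461,157),(55,100,40),(80,255,255)),grey=((418,207),(85,20,40),(112,110,150)),cork=((302,213),(5,50,60),(22,255,255)))
vis=im.copy()
for n,(s,lo,hi) in seeds.items():
    m=cv2.inRange(hsv,lo,hi); roi=np.zeros_like(m); cv2.circle(roi,s,30,255,-1); m=cv2.morphologyEx(m&roi,cv2.MORPH_OPEN,np.ones((3,3)))
    pts=np.vstack([k.reshape(-1,2) for k in cv2.findContours(m,0,1)[0] if cv2.contourArea(k)>8])
    h=cv2.convexHull(pts).reshape(-1,2)
    w=px2w(h,c,.01)[:,:2]
    r=least_squares(lambda x:np.hypot(*(w-x).T)-.056,w.mean(0),loss='soft_l1',f_scale=.002)
    print(n,len(h),r.x.round(4),np.median(abs(r.fun)).round(4))
    t=np.linspace(0,6.28,60); q=w2px(np.c_[r.x[0]+.056*np.cos(t),r.x[1]+.056*np.sin(t),0*t+.01],c)
    cv2.polylines(vis,[q.astype(int)],True,(255,0,255),1)
cv2.imwrite('pics/mats.png',cv2.resize(vis[85:255,190:515],None,fx=2.4,fy=2.4,interpolation=2))
# cabinet top edge
sc,c2=snap('scene')
```

```text
yellow [ 26 174 193]
blue [113 165 142]
green [ 67 149 123]
grey [ 98  36 107]
cork [ 14 120 136]
yellow 19 [0.6252 0.2467] 0.0011
blue 22 [0.611 0.02 ] 0.0013
green 29 [ 0.607 -0.272] 0.0012
grey 20 [ 0.4748 -0.16  ] 0.0009
cork 28 [0.4446 0.1242] 0.0006
```

View pics/mats.png

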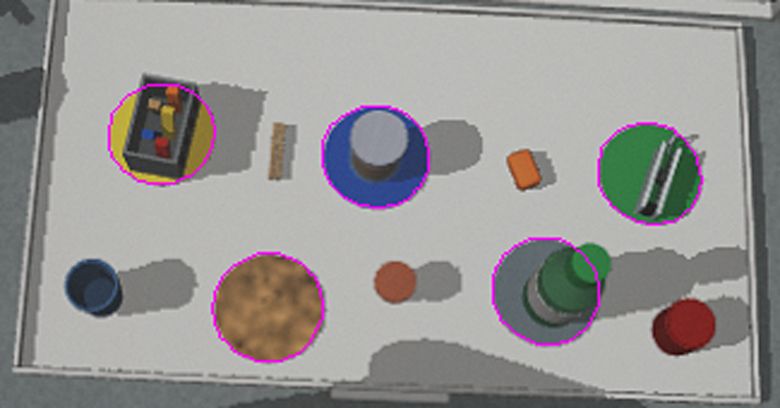

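The crop confirms the jar at crop (379,140): steel lid, amber body, on the blue mat. All five mat fits sit well on their mats. I'll take rough object positions from the same crop, then approach the jar and look from close up.

Run:
```python
from h import *
im,c=snap('top')
f=lambda x,y:(190+x/2.4,85+y/2.4)
print('jar',px2w([f(379,137)],c,.08)[0].round(3),'cap',px2w([f(591,263)],c,.175)[0].round(3))
b=px2w([f(143,74),f(198,83),f(183,178),f(125,168)],c,.065);print('basket',b.mean(0).round(3));print(b.round(3))
k=px2w([f(668,140),f(640,208),f(682,148),f(655,215)],c,.04);print('clip plates',k.mean(0).round(3),np.degrees(np.arctan2(*(k[0]-k[1]+k[2]-k[3])[1::-1])))
print('cab',px2w([(340,46),(340,56)],c,.2).round(3),px2w([(340,46),(340,56)],c,.1).round(3))
```

```text
jar [0.607 0.021 0.08 ] cap [ 0.467 -0.165  0.175]
basket [0.615 0.238 0.065]
[[0.67  0.262 0.065]
 [0.662 0.206 0.065]
 [0.561 0.214 0.065]
 [0.569 0.272 0.065]]
clip plates [ 0.593 -0.275  0.04 ] -22.817112095379194
cab [[0.792 0.052 0.2  ]
 [0.766 0.051 0.2  ]] [[0.851 0.049 0.1  ]
 [0.823 0.048 0.1  ]]
```

Request:
send_rows --commands '[{"delta_pos":[6,-6,1]},{"delta_pos":[6,-6,1]},{"delta_pos":[6,-6,1]},{"delta_pos":[6,-6,1]},{"delta_pos":[6,-6,0]},{"delta_pos":[6,-6,0]},{"delta_pos":[0,-6,0]},{"delta_pos":[0,-6,0]},{"delta_pos":[0,-6,0]},{"delta_pos":[0,0,0]}]' --grip -1

```text
validation failed for argument at $.co...
```

Request:
send_rows --commands '[{"delta_pos":[6,-6,1],"yaw":0},{"delta_pos":[6,-6,1],"yaw":0},{"delta_pos":[6,-6,1],"yaw":0},{"delta_pos":[6,-6,1],"yaw":0},{"delta_pos":[6,-6,0],"yaw":0},{"delta_pos":[6,-6,0],"yaw":0},{"delta_pos":[0,-6,0],"yaw":0},{"delta_pos":[0,-6,0],"yaw":0},{"delta_pos":[0,-6,0],"yaw":0},{"delta_pos":[0,0,0],"yaw":0}]' --grip -1 --force 30

```text
t: 1.5
tcp_pos: [0.4691, 0.1373, 0.2608]
tool_rot: [0.16, 0.987, 0.001, 0.003]
force: [0.5, -0.8, -0.1]
finger_gap: 1.0
```

Request:
send_rows --commands '[{"delta_pos":[5,-4,0],"yaw":0},{"delta_pos":[5,-4,0],"yaw":0},{"delta_pos":[5,-4,0],"yaw":0},{"delta_pos":[1,-1,0],"yaw":0},{"delta_pos":[0,0,0],"yaw":0},{"delta_pos":[0,0,0],"yaw":0}]'

```text
t: 2.25
tcp_pos: [0.6264, 0.014, 0.26]
tool_rot: [0.158, 0.987, 0.003, 0.002]
force: [-0.3, 0.1, 0.5]
finger_gap: 1.001
```

Run:
```python
from h import *
s=manip.sense();print(s['tcp_pos'])
im,c=snap('wrist'); cv2.imwrite('pics/w1.png',im); np.savez('w1.npz',W=c[2])
print(w2px([[.611,.02,.01],[.607,.021,.08],s['tcp_pos']],c))
```

```text
[0.62637707 0.01401027 0.2599815 ]
[[317.40147937 156.45839962]
 [317.63076063 161.48826917]
 [319.44321701 252.22257664]]
```

View pics/w1.png

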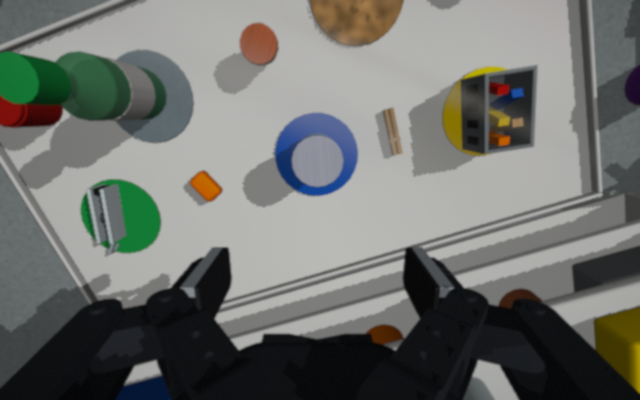

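The wrist view shows the jar lid at (318,160) on the blue mat (316,154). The clip is at (105,217) on green and the basket at (500,110) on yellow. I'll refine the jar and mats from this view.

```bash
cat >> h.py <<'E'
from scipy.optimize import least_squares
def circ(im,c,seed,rad,lo,hi,z,r):
    m=cv2.inRange(cv2.cvtColor(im,cv2.COLOR_BGR2HSV),lo,hi); roi=np.zeros_like(m); cv2.circle(roi,seed,rad,255,-1)
    m=cv2.morphologyEx(m&roi,cv2.MORPH_OPEN,np.ones((3,3)))
    pts=np.vstack([k.reshape(-1,2) for k in cv2.findContours(m,0,1)[0] if cv2.contourArea(k)>15])
    w=px2w(cv2.convexHull(pts).reshape(-1,2),c,z)[:,:2]
    s=least_squares(lambda x:np.hypot(*(w-x).T)-r,w.mean(0),loss='soft_l1',f_scale=.002)
    return s.x.round(4),np.median(abs(s.fun)).round(4)
BLUE=((105,120,40),(120,255,255));GREEN=((55,100,30),(80,255,255));YEL=((20,120,60),(32,255,255));GREY=((85,20,40),(112,110,160));CORK=((5,50,60),(22,255,255))
E
python3 - <<'E'
from h import *
im=cv2.imread('pics/w1.png'); c0=manip.get_calibration('wrist'); K=np.array([[c0['fx'],0,c0['cx']],[0,c0['fy'],c0['cy']],[0,0,1.]]); c=(K,np.array(c0['dist_coeffs']),np.load('w1.npz')['W'])
print('blue',circ(im,c,(316,154),48,*BLUE,.01,.056))
print('green',circ(im,c,(121,216),48,*GREEN,.01,.056))
print('grey',circ(im,c,(160,96),48,*GREY,.01,.056))
print('yellow',circ(im,c,(485,110),48,*YEL,.01,.056))
print('lid',cv2.cvtColor(im,cv2.COLOR_BGR2HSV)[160,318],circ(im,c,(318,160),30,(0,0,110),(180,100,255),.08,.029), px2w([(318,160)],c,.08))
E
```

```text
blue (array([0.608 , 0.0189]), np.float64(0.0016))
green (array([ 0.6048, -0.2724]), np.float64(0.0014))
grey (array([ 0.473 , -0.1611]), np.float64(0.0013))
yellow (array([0.625 , 0.2446]), np.float64(0.0009))
lid [115  20 154] (array([0.6058, 0.0206]), np.float64(0.0002)) [[0.60556112 0.02190197 0.08      ]]
```

Request:
send_rows --commands '[{"delta_pos":[-2,0.7,-4],"yaw":0},{"delta_pos":[0,0,-4],"yaw":0},{"delta_pos":[0,0,-4],"yaw":0},{"delta_pos":[0,0,0],"yaw":0},{"delta_pos":[0,0,0],"yaw":0}]'

```text
t: 2.92
tcp_pos: [0.6027, 0.028, 0.1422]
tool_rot: [0.154, 0.988, 0.004, 0.004]
force: [-0.1, 0.5, -0.1]
finger_gap: 1.001
```

Request:
send_rows --commands '[{"delta_pos":[0.3,-0.7,-2],"yaw":0},{"delta_pos":[0,0,0],"yaw":0},{"delta_pos":[0,0,0],"yaw":0}]'

```text
t: 3.3
tcp_pos: [0.6083, 0.0204, 0.1247]
tool_rot: [0.154, 0.988, 0.004, 0.008]
force: [0.3, -0.5, -0.0]
finger_gap: 1.002
```

Request:
send_rows --commands '[{"delta_pos":[-0.2,0,-3],"yaw":0},{"delta_pos":[0,0,-3],"yaw":0},{"delta_pos":[0,0,-2],"yaw":0},{"delta_pos":[0,0,0],"yaw":0},{"delta_pos":[0,0,0],"yaw":0}]'

```text
t: 3.92
tcp_pos: [0.6099, 0.0193, 0.0464]
tool_rot: [0.154, 0.988, 0.004, 0.012]
force: [0.9, -0.1, 0.7]
finger_gap: 1.001
```

Request:
send_rows --commands '[{"delta_pos":[-0.4,0.1,-1.2],"yaw":0},{"delta_pos":[0,0,0],"yaw":0}]'

```text
t: 4.18
tcp_pos: [0.6066, 0.0202, 0.0354]
tool_rot: [0.154, 0.988, 0.004, 0.013]
force: [-0.5, -0.8, -0.3]
finger_gap: 1.0
```

Request:
send_rows --commands '[{"delta_pos":[0,0,0],"yaw":0},{"delta_pos":[0,0,0],"yaw":0},{"delta_pos":[0,0,0],"yaw":0},{"delta_pos":[0,0,0],"yaw":0}]' --grip 1 --force 30

```text
t: 4.68
tcp_pos: [0.6071, 0.0203, 0.0363]
tool_rot: [0.154, 0.988, 0.004, 0.014]
force: [0.5, -0.1, -0.6]
finger_gap: 0.669
```

Request:
send_rows --commands '[{"delta_pos":[0,0,2],"yaw":0},{"delta_pos":[0,0,4],"yaw":0},{"delta_pos":[0,0,4],"yaw":0},{"delta_pos":[-4,2.5,0],"yaw":0},{"delta_pos":[-4,2.5,0],"yaw":0},{"delta_pos":[-4,2.5,0],"yaw":0},{"delta_pos":[-4,2.5,0],"yaw":0},{"delta_pos":[0,0,0],"yaw":0},{"delta_pos":[0,0,0],"yaw":0}]'

```text
t: 5.8
tcp_pos: [0.4417, 0.1216, 0.1379]
tool_rot: [0.155, 0.988, 0.004, 0.014]
force: [0.6, 0.2, -1.6]
finger_gap: 0.668
```

Request:
send_rows --commands '[{"delta_pos":[0.3,0.3,-3],"yaw":0},{"delta_pos":[0,0,-3],"yaw":0},{"delta_pos":[0,0,-2.3],"yaw":0},{"delta_pos":[0,0,0],"yaw":0},{"delta_pos":[0,0,0],"yaw":0}]'

```text
t: 6.42
tcp_pos: [0.4541, 0.1223, 0.0535]
tool_rot: [0.157, 0.987, 0.005, 0.02]
force: [-0.1, 1.0, -1.0]
finger_gap: 0.665
```

Request:
send_rows --commands '[{"delta_pos":[-0.4,0,-0.8],"yaw":0},{"delta_pos":[-0.3,0,-0.5],"yaw":0},{"delta_pos":[0,0,-0.2],"yaw":0},{"delta_pos":[0,0,0],"yaw":0}]'

```text
t: 6.92
tcp_pos: [0.4482, 0.1221, 0.0395]
tool_rot: [0.157, 0.987, 0.005, 0.022]
force: [-0.0, 0.1, -2.6]
finger_gap: 0.668
```

Request:
send_rows --commands '[{"delta_pos":[-0.2,0.1,-0.3],"yaw":0},{"delta_pos":[0,0,-0.2],"yaw":0},{"delta_pos":[0,0,0],"yaw":0}]'

```text
t: 7.3
tcp_pos: [0.4474, 0.1232, 0.0365]
tool_rot: [0.156, 0.987, 0.005, 0.024]
force: [-1.2, 0.5, -1.0]
finger_gap: 0.669
```

Request:
send_rows --commands '[{"delta_pos":[0,0,-0.3],"yaw":0},{"delta_pos":[0,0,0],"yaw":0}]'

```text
t: 7.55
tcp_pos: [0.4496, 0.1238, 0.0358]
tool_rot: [0.156, 0.987, 0.006, 0.027]
force: [-0.6, -1.2, -2.0]
finger_gap: 0.667
```

Request:
send_rows --commands '[{"delta_pos":[0,0,0],"yaw":0},{"delta_pos":[0,0,0],"yaw":0},{"delta_pos":[0,0,0],"yaw":0}]' --grip -1

```text
t: 7.92
tcp_pos: [0.4497, 0.1239, 0.0354]
tool_rot: [0.156, 0.987, 0.006, 0.027]
force: [0.2, -0.0, -0.5]
finger_gap: 1.002
```

Request:
send_rows --commands '[{"delta_pos":[0,0,4],"yaw":0},{"delta_pos":[0,0,5],"yaw":0},{"delta_pos":[0,0,5],"yaw":0},{"delta_pos":[0,0,5],"yaw":0},{"delta_pos":[0,0,0],"yaw":0}]'

```text
t: 8.55
tcp_pos: [0.4483, 0.1234, 0.229]
tool_rot: [0.157, 0.987, 0.005, 0.025]
force: [1.1, 0.2, -0.0]
finger_gap: 0.996
```

Request:
send_rows --commands '[{"delta_pos":[2,-5,1],"yaw":0},{"delta_pos":[2,-5,1],"yaw":0},{"delta_pos":[2,-5,1],"yaw":0},{"delta_pos":[2,-5,0],"yaw":0},{"delta_pos":[2,-5,0],"yaw":0},{"delta_pos":[2,-5,0],"yaw":0},{"delta_pos":[2,-5,0],"yaw":0},{"delta_pos":[0.5,-2,0],"yaw":0},{"delta_pos":[0,0,0],"yaw":0},{"delta_pos":[0,0,0],"yaw":0}]'

```text
t: 9.8
tcp_pos: [0.5865, -0.2534, 0.2425]
tool_rot: [0.156, 0.988, 0.011, 0.011]
force: [0.1, 0.1, -0.2]
finger_gap: 1.0
```

Run:
```python
from h import *
s=manip.sense();print(s['tcp_pos'],s['tool_rot'])
im,c=snap('wrist'); cv2.imwrite('pics/w2.png',im); np.savez('w2.npz',W=c[2])
print(w2px([[.606,-.272,.01],[.593,-.275,.04],[.467,-.165,.175],s['tcp_pos']],c))
```

```text
[ 0.58651299 -0.25340723  0.24251935] [0.15551314 0.98771259 0.01096162 0.01092436]
[[304.7627915  186.41432185]
 [298.58299592 183.5427904 ]
 [393.02229583  -6.07739831]
 [319.47646638 252.23181781]]
```

View pics/w2.png

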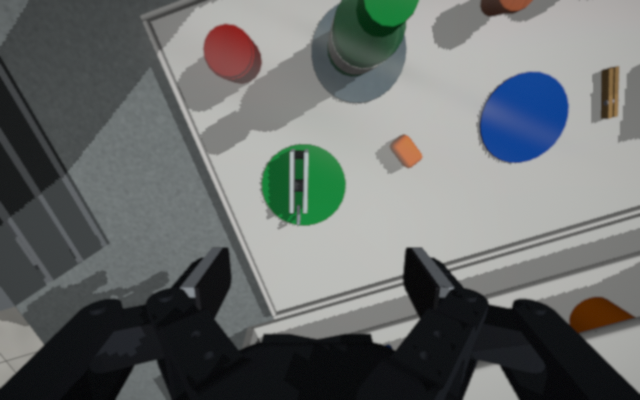

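The wrist view shows the clip with plates from about (299,152) to (299,212) and the hook at (298,222), on the green mat (304,186). The blue mat is now free at (524,116). The jaws already line up with the clip.

Run:
```python
from h import *
im=cv2.imread('pics/w2.png'); c0=manip.get_calibration('wrist'); K=np.array([[c0['fx'],0,c0['cx']],[0,c0['fy'],c0['cy']],[0,0,1.]]); c=(K,np.array(c0['dist_coeffs']),np.load('w2.npz')['W'])
print('green',circ(im,c,(304,186),48,*GREEN,.01,.056))
print('blue',circ(im,c,(524,116),52,*BLUE,.01,.056))
m=cv2.inRange(cv2.cvtColor(im,cv2.COLOR_BGR2HSV),(0,0,130),(180,90,255)); roi=np.zeros_like(m); cv2.circle(roi,(302,184),36,255,-1); m&=roi
for k in cv2.findContours(m,0,1)[0]:
    if cv2.contourArea(k)>20:
        r=cv2.minAreaRect(k); b=cv2.boxPoints(r); w=px2w(b,c,.04); e=sorted([(np.linalg.norm(w[i]-w[i-1]),i) for i in range(4)])[-1][1]; d=w[e]-w[e-1]
        print(r[0],r[1],w.mean(0).round(4),np.degrees(np.arctan2(d[1],d[0]))%180, np.linalg.norm(d))
x=R.from_quat(manip.sense()['tool_rot']).as_matrix(); print('toolx',np.degrees(np.arctan2(x[1,0],x[0,0])))
```

```text
green (array([ 0.6051, -0.274 ]), np.float64(0.0016))
blue (array([0.6092, 0.0167]), np.float64(0.0015))
(305.55975341796875, 182.48951721191406) (4.52252721786499, 61.07792282104492) [ 0.5955 -0.267   0.04  ] 160.19024444682617 0.07591342861938422
(291.5, 181.5) (61.0, 3.0) [ 0.5891 -0.2827  0.04  ] 160.66030335003288 0.07556760316594448
toolx 162.11535838812839
```

Request:
send_rows --commands '[{"delta_pos":[0.6,-2.0,-4],"yaw":-0.03},{"delta_pos":[0,0,-4],"yaw":0},{"delta_pos":[0,0,-4],"yaw":0},{"delta_pos":[0,0,-3],"yaw":0},{"delta_pos":[0,0,0],"yaw":0},{"delta_pos":[0,0,0],"yaw":0}]'

```text
t: 10.6
tcp_pos: [0.5931, -0.2636, 0.0939]
tool_rot: [0.165, 0.986, 0.011, 0.013]
force: [-0.1, 1.1, 1.2]
finger_gap: 1.0
```

Request:
send_rows --commands '[{"delta_pos":[0.2,-1.2,-2],"yaw":0},{"delta_pos":[0,0,-2],"yaw":0},{"delta_pos":[0,0,-2],"yaw":0},{"delta_pos":[0,0,0],"yaw":0},{"delta_pos":[0,0,0],"yaw":0}]'

```text
t: 11.22
tcp_pos: [0.5966, -0.2771, 0.0324]
tool_rot: [0.165, 0.986, 0.01, 0.015]
force: [1.0, -0.8, 0.3]
finger_gap: 0.998
```

Request:
send_rows --commands '[{"delta_pos":[-0.1,0.1,-1],"yaw":0},{"delta_pos":[0,0,-0.5],"yaw":0},{"delta_pos":[0,0,0],"yaw":0}]'

```text
t: 11.6
tcp_pos: [0.5959, -0.2762, 0.0172]
tool_rot: [0.165, 0.986, 0.009, 0.016]
force: [0.5, 0.1, -0.1]
finger_gap: 0.998
```

Request:
send_rows --commands '[{"delta_pos":[0,0,0],"yaw":0},{"delta_pos":[0,0,0],"yaw":0},{"delta_pos":[0,0,0],"yaw":0},{"delta_pos":[0,0,0],"yaw":0},{"delta_pos":[0,0,0],"yaw":0}]' --grip 1

```text
t: 12.22
tcp_pos: [0.5965, -0.2765, 0.0182]
tool_rot: [0.165, 0.986, 0.009, 0.017]
force: [1.0, 0.0, 0.2]
finger_gap: 0.249
```

Request:
send_rows --commands '[{"delta_pos":[0,0,2],"yaw":0},{"delta_pos":[0,0,4],"yaw":0},{"delta_pos":[0,0,4],"yaw":0},{"delta_pos":[0,5,0],"yaw":0},{"delta_pos":[0,5,0],"yaw":0},{"delta_pos":[0,5,0],"yaw":0},{"delta_pos":[0,5,0],"yaw":0},{"delta_pos":[0,5,0],"yaw":0},{"delta_pos":[0,3,0],"yaw":0},{"delta_pos":[0,0,0],"yaw":0}]'

```text
t: 13.48
tcp_pos: [0.5993, 0.0088, 0.1352]
tool_rot: [0.166, 0.986, 0.007, 0.026]
force: [0.5, -1.1, -0.3]
finger_gap: 0.252
```

Request:
send_rows --commands '[{"delta_pos":[0.2,1.0,-3],"yaw":0},{"delta_pos":[-0.2,0,-3],"yaw":0},{"delta_pos":[-0.2,0,-3],"yaw":0},{"delta_pos":[0,0,0],"yaw":0},{"delta_pos":[0,0,0],"yaw":0}]'

```text
t: 14.1
tcp_pos: [0.6024, 0.0138, 0.0495]
tool_rot: [0.167, 0.985, 0.006, 0.032]
force: [0.0, -0.1, -0.0]
finger_gap: 0.25
```

Request:
send_rows --commands '[{"delta_pos":[0.1,0.7,-1],"yaw":0},{"delta_pos":[0,0,-0.8],"yaw":0},{"delta_pos":[-0.1,0,-0.6],"yaw":0},{"delta_pos":[0,0,0],"yaw":0}]'

```text
t: 14.6
tcp_pos: [0.6045, 0.0206, 0.0269]
tool_rot: [0.167, 0.985, 0.006, 0.035]
force: [-0.2, 0.6, -0.8]
finger_gap: 0.253
```

Request:
send_rows --commands '[{"delta_pos":[-0.1,0,-0.3],"yaw":0},{"delta_pos":[0,0,-0.3],"yaw":0},{"delta_pos":[0,0,0],"yaw":0}]'

```text
t: 14.98
tcp_pos: [0.6035, 0.0205, 0.0206]
tool_rot: [0.167, 0.985, 0.006, 0.035]
force: [1.2, -0.1, -0.6]
finger_gap: 0.246
```

Request:
send_rows --commands '[{"delta_pos":[0,0,-0.1],"yaw":0}]'

```text
t: 15.1
tcp_pos: [0.6037, 0.0205, 0.0197]
tool_rot: [0.167, 0.985, 0.006, 0.035]
force: [0.7, 0.2, -0.2]
finger_gap: 0.25
```

Request:
send_rows --commands '[{"delta_pos":[0,0,0],"yaw":0},{"delta_pos":[0,0,0],"yaw":0},{"delta_pos":[0,0,0],"yaw":0},{"delta_pos":[0,0,4],"yaw":0},{"delta_pos":[0,0,6],"yaw":0},{"delta_pos":[0,0,6],"yaw":0},{"delta_pos":[0,0,6],"yaw":0},{"delta_pos":[0,0,0],"yaw":0}]' --grip -1

```text
t: 16.1
tcp_pos: [0.6027, 0.0205, 0.2464]
tool_rot: [0.168, 0.985, 0.006, 0.035]
force: [-0.2, -0.8, -0.8]
finger_gap: 1.001
```

Request:
send_rows --commands '[{"delta_pos":[-1.4,-1.9,0],"yaw":-0.185},{"delta_pos":[-1.4,-1.9,0],"yaw":-0.185},{"delta_pos":[-1.4,-1.9,0],"yaw":-0.185},{"delta_pos":[-1.4,-1.9,0],"yaw":-0.185},{"delta_pos":[-1.4,-1.9,0],"yaw":-0.185},{"delta_pos":[-1.4,-1.9,0],"yaw":-0.185},{"delta_pos":[-1.4,-1.9,0],"yaw":-0.185},{"delta_pos":[-1.4,-1.9,0],"yaw":-0.185},{"delta_pos":[-1.4,-1.9,0],"yaw":-0.185},{"delta_pos":[-1.4,-1.9,0],"yaw":-0.185}]'

```text
t: 17.35
tcp_pos: [0.4505, -0.1704, 0.236]
tool_rot: [0.894, 0.447, -0.026, 0.016]
force: [0.7, 0.0, -0.0]
finger_gap: 0.995
```

Request:
send_rows --commands '[{"delta_pos":[0,0,0],"yaw":-0.185},{"delta_pos":[0,0,0],"yaw":-0.185},{"delta_pos":[0,0,0],"yaw":-0.185},{"delta_pos":[0,0,0],"yaw":-0.185},{"delta_pos":[0,0,0],"yaw":-0.185},{"delta_pos":[0,0,0],"yaw":-0.185},{"delta_pos":[0,0,0],"yaw":0}]'

```text
t: 18.23
tcp_pos: [0.4435, -0.1685, 0.2278]
tool_rot: [0.995, -0.098, -0.036, -0.006]
force: [-1.2, 0.2, -0.7]
finger_gap: 1.001
```

Run:
```python
from h import *
s=manip.sense();print(s['tcp_pos'])
im,c=snap('wrist'); cv2.imwrite('pics/w3.png',im); np.savez('w3.npz',W=c[2])
t,ct=snap('top'); cv2.imwrite('pics/t3.png',t)
print(w2px([[.467,-.165,.175],[.606,-.272,.01]],c))
```

```text
[ 0.44349122 -0.16847006  0.22784303]
[[303.43528328 183.41755376]
 [384.50892439 -11.11207971]]
```

View pics/w3.png

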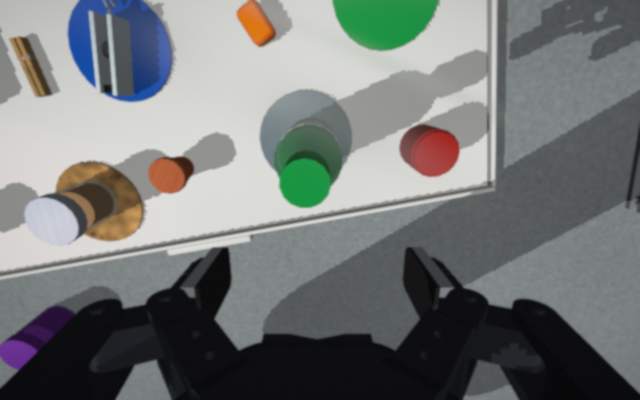

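The clip stands upright on blue (110,50), the jar upright on cork, and the bottle cap is at (305,182).

Run:
```python
from h import *
im=cv2.imread('pics/w3.png'); c0=manip.get_calibration('wrist'); K=np.array([[c0['fx'],0,c0['cx']],[0,c0['fy'],c0['cy']],[0,0,1.]]); c=(K,np.array(c0['dist_coeffs']),np.load('w3.npz')['W'])
hsv=cv2.cvtColor(im,cv2.COLOR_BGR2HSV);print(hsv[182,305],hsv[145,305])
m=cv2.inRange(hsv,(50,190,60),(80,255,255));k=max(cv2.findContours(m[150:215,270:340].copy(),0,1)[0],key=cv2.contourArea);k=k+[270,150]
print(cv2.boundingRect(k)); (x,y),r=cv2.minEnclosingCircle(k);print(x,y,r,px2w([(x,y)],c,.175))
print(circ(im,c,(305,182),40,(50,190,60),(80,255,255),.175,.018))
print('grey',circ(im,c,(306,137),55,*GREY,.01,.056))
```

```text
[ 70 212 147] [69 83 95]
(281, 159, 49, 47)
304.7395324707031 180.85928344726562 24.707313537597656 [[ 0.4685885  -0.16624502  0.175     ]]
(array([ 0.4672, -0.1655]), np.float64(0.0015))
grey (array([ 0.4711, -0.1618]), np.float64(0.0008))
```

Request:
send_rows --commands '[{"delta_pos":[2.0,0.3,0],"yaw":0},{"delta_pos":[0,0,0],"yaw":0},{"delta_pos":[0,0,-2],"yaw":0},{"delta_pos":[0,0,-2],"yaw":0},{"delta_pos":[0,0,-2],"yaw":0},{"delta_pos":[0,0,0],"yaw":0},{"delta_pos":[0,0,0],"yaw":0}]'

```text
t: 19.2
tcp_pos: [0.4602, -0.1643, 0.1666]
tool_rot: [0.995, -0.091, -0.038, -0.006]
force: [0.7, 0.5, 0.4]
finger_gap: 1.003
```

Run:
```python
from h import *
s=manip.sense();print(s['q'].round(4),s['q'][1]+s['q'][2]+s['q'][4]-np.pi,s['tcp_pos'],s['tool_rot'],R.from_quat(s['tool_rot']).as_matrix()[:,2])
```

```text
[-0.5579  0.4719  1.7813 -0.0278  0.9624  1.2129] 0.074002159811692 [ 0.46022715 -0.16431915  0.16656244] [ 0.99506112 -0.09144248 -0.0380904  -0.00638402] [-0.07463702  0.01967114 -0.99701673]
```

Request:
send_rows --commands '[{"delta_pos":[0,0,2],"yaw":0},{"delta_pos":[0,0,2],"yaw":0},{"delta_pos":[0,0,2],"yaw":0},{"delta_pos":[0,0,2],"yaw":0},{"delta_pos":[0,0,0],"yaw":0},{"delta_pos":[0,0,0],"yaw":0},{"delta_pos":[0,0,0],"yaw":0},{"delta_pos":[0,0,0],"yaw":0}]'

```text
t: 20.2
tcp_pos: [0.4593, -0.1644, 0.2519]
tool_rot: [0.995, -0.09, -0.037, -0.005]
force: [-0.6, -0.2, -0.0]
finger_gap: 1.004
```

Run:
```python
from h import *
s=manip.sense();print(s['q'].round(4),s['q'][1]+s['q'][2]+s['q'][4]-np.pi,s['tcp_pos'],s['tool_rot'],R.from_quat(s['tool_rot']).as_matrix()[:,2])
```

```text
[-0.5585  0.3471  1.6944 -0.0256  1.1704  1.2036] 0.07026013480433368 [ 0.45928586 -0.16436395  0.25191317] [ 0.99524893 -0.090064   -0.03660543 -0.00529975] [-0.0719084   0.0171428  -0.99726391]
```

Request:
send_rows --commands '[{"delta_pos":[0.5,0,-3],"yaw":0},{"delta_pos":[0,0,-3],"yaw":0},{"delta_pos":[0,0,-3],"yaw":0},{"delta_pos":[0,0,0],"yaw":0},{"delta_pos":[0,0,0],"yaw":0}]'

```text
t: 20.82
tcp_pos: [0.4647, -0.1646, 0.1589]
tool_rot: [0.995, -0.09, -0.037, -0.005]
force: [0.1, -0.8, -0.3]
finger_gap: 0.995
```

Request:
send_rows --commands '[{"delta_pos":[0.1,-0.1,-1.2],"yaw":0},{"delta_pos":[0,0,-0.6],"yaw":0},{"delta_pos":[0,0,0],"yaw":0}]'

```text
t: 21.2
tcp_pos: [0.4671, -0.1665, 0.1418]
tool_rot: [0.995, -0.09, -0.035, -0.004]
force: [1.1, 0.1, 0.7]
finger_gap: 0.998
```

Request:
send_rows --commands '[{"delta_pos":[0,0,0],"yaw":0},{"delta_pos":[0,0,0],"yaw":0},{"delta_pos":[0,0,0],"yaw":0},{"delta_pos":[0,0,0],"yaw":0},{"delta_pos":[0,0,0],"yaw":0}]' --grip 1 --force 40

```text
t: 21.82
tcp_pos: [0.4675, -0.1663, 0.1425]
tool_rot: [0.995, -0.09, -0.034, -0.004]
force: [0.3, 0.2, -0.0]
finger_gap: 0.396
```

Request:
send_rows --commands '[{"delta_pos":[0,0,2],"yaw":0},{"delta_pos":[0,0,3],"yaw":0},{"delta_pos":[0,0,3],"yaw":0},{"delta_pos":[3,-2.3,0],"yaw":0},{"delta_pos":[3,-2.3,0],"yaw":0},{"delta_pos":[3,-2.3,0],"yaw":0},{"delta_pos":[3,-2.3,0],"yaw":0},{"delta_pos":[0,0,0],"yaw":0},{"delta_pos":[0,0,0],"yaw":0}]'

```text
t: 22.95
tcp_pos: [0.5843, -0.2577, 0.218]
tool_rot: [0.995, -0.09, -0.042, -0.008]
force: [0.0, 1.4, -3.9]
finger_gap: 0.395
```

Lower it; it was picked at z 0.1425.

Request:
send_rows --commands '[{"delta_pos":[2.0,-1.5,-1],"yaw":0},{"delta_pos":[0,0,-2],"yaw":0},{"delta_pos":[0,0,-2],"yaw":0},{"delta_pos":[0,0,-1],"yaw":0},{"delta_pos":[0,0,0],"yaw":0}]'

```text
t: 23.58
tcp_pos: [0.6, -0.2689, 0.1554]
tool_rot: [0.995, -0.089, -0.046, -0.009]
force: [-0.2, -0.0, -2.3]
finger_gap: 0.399
```

Request:
send_rows --commands '[{"delta_pos":[0.9,-0.6,-0.4],"yaw":0},{"delta_pos":[0,0,-0.4],"yaw":0},{"delta_pos":[0,0,0],"yaw":0}]'

```text
t: 23.95
tcp_pos: [0.6106, -0.2758, 0.1488]
tool_rot: [0.995, -0.089, -0.044, -0.008]
force: [0.5, 0.3, -3.5]
finger_gap: 0.396
```

Request:
send_rows --commands '[{"delta_pos":[-0.2,0.1,-0.3],"yaw":0},{"delta_pos":[0,0,-0.3],"yaw":0},{"delta_pos":[0,0,0],"yaw":0}]'

```text
t: 24.32
tcp_pos: [0.6086, -0.2748, 0.1431]
tool_rot: [0.995, -0.089, -0.044, -0.008]
force: [0.7, -0.1, -3.5]
finger_gap: 0.397
```

Request:
send_rows --commands '[{"delta_pos":[0,0,-0.2],"yaw":0},{"delta_pos":[0,0,0],"yaw":0}]'

```text
t: 24.58
tcp_pos: [0.6092, -0.275, 0.1433]
tool_rot: [0.995, -0.089, -0.043, -0.008]
force: [-0.3, 0.5, -3.7]
finger_gap: 0.4
```

Request:
send_rows --commands '[{"delta_pos":[0,0,-0.3],"yaw":0},{"delta_pos":[0,0,-0.2],"yaw":0}]'

```text
t: 24.82
tcp_pos: [0.6103, -0.2752, 0.1429]
tool_rot: [0.995, -0.089, -0.041, -0.007]
force: [-2.0, 1.4, 6.8]
finger_gap: 0.398
```

Contact (+6.8 N). Release gently.

Request:
send_rows --commands '[{"delta_pos":[0,0,0.1],"yaw":0}]'

```text
t: 24.95
tcp_pos: [0.6103, -0.2752, 0.1439]
tool_rot: [0.995, -0.089, -0.041, -0.007]
force: [0.0, 0.2, -3.6]
finger_gap: 0.399
```

Request:
send_rows --commands '[{"delta_pos":[0,0,0],"yaw":0},{"delta_pos":[0,0,0],"yaw":0},{"delta_pos":[0,0,0],"yaw":0},{"delta_pos":[0,0,3],"yaw":0},{"delta_pos":[0,0,4],"yaw":0},{"delta_pos":[0,0,4],"yaw":0},{"delta_pos":[0,0,0],"yaw":0}]' --grip -1

```text
t: 25.82
tcp_pos: [0.6104, -0.2757, 0.2559]
tool_rot: [0.995, -0.089, -0.041, -0.007]
force: [-0.1, -0.2, -0.3]
finger_gap: 1.003
```

Run:
```python
from h import *
s=manip.sense();print(s['tcp_pos'])
im,c=snap('wrist'); cv2.imwrite('pics/w4.png',im); np.savez('w4.npz',W=c[2])
t,ct=snap('top'); cv2.imwrite('pics/t4.png',t)
hsv=cv2.cvtColor(im,cv2.COLOR_BGR2HSV); p=w2px([[.606,-.273,.175],[.606,-.273,.01]],c); print(p)
u=tuple(int(v) for v in p[0])
print('cap',circ(im,c,u,40,(50,190,60),(80,255,255),.175,.018))
```

```text
[ 0.61043514 -0.27570079  0.25590765]
[[313.44419103 204.78298092]
 [315.43646587 158.62813394]]
cap (array([ 0.6102, -0.2735]), np.float64(0.001))
```

View pics/w4.png

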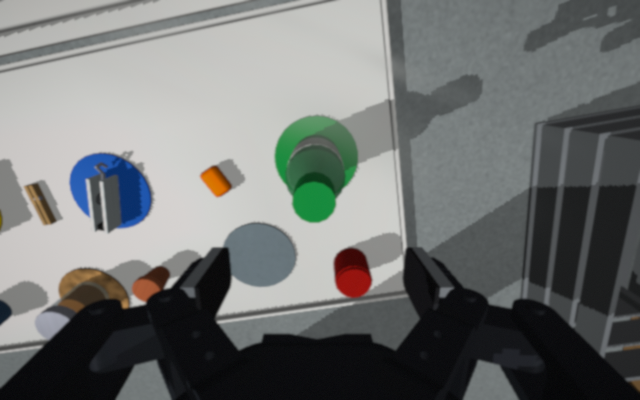

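The bottle stands upright on green (cap (313,202), about 4 mm off centre); the clip is on blue at (105,192) and the grey mat is free at (260,254). Basket next.

Request:
send_rows --commands '[{"delta_pos":[0,5.5,0],"yaw":0},{"delta_pos":[0,5.5,0],"yaw":0},{"delta_pos":[0,5.5,0],"yaw":0},{"delta_pos":[0,5.5,0],"yaw":0},{"delta_pos":[0,5.5,0],"yaw":0},{"delta_pos":[0,5.5,0],"yaw":0},{"delta_pos":[0,5.5,0],"yaw":0},{"delta_pos":[0,5.5,0],"yaw":0},{"delta_pos":[0,3,0],"yaw":0},{"delta_pos":[0,0,0],"yaw":0}]'

```text
t: 27.18
tcp_pos: [0.5952, 0.2095, 0.2293]
tool_rot: [0.994, -0.091, -0.063, -0.01]
force: [0.0, -0.9, -0.3]
finger_gap: 0.998
```

Run:
```python
from h import *
s=manip.sense();print(s['tcp_pos'],s['tool_rot'])
im,c=snap('wrist'); cv2.imwrite('pics/w5.png',im); np.savez('w5.npz',W=c[2])
print(w2px([[.67,.262,.065],[.662,.206,.065],[.561,.214,.065],[.569,.272,.065]],c))
im4=cv2.imread('pics/w4.png'); c4=(c[0],c[1],np.load('w4.npz')['W'])
print('grey',circ(im4,c4,(258,254),44,*GREY,.01,.056)); print('blue',circ(im4,c4,(111,190),50,*BLUE,.01,.056))
```

```text
[0.59518532 0.2095374  0.22933832] [ 0.99380105 -0.09114105 -0.06292097 -0.00968152]
[[248.96810608 100.71282756]
 [307.4489552   98.06069945]
 [318.36169015 195.03107591]
 [265.27733144 197.2501622 ]]
grey (array([ 0.4745, -0.1608]), np.float64(0.0015))
blue (array([0.6101, 0.0164]), np.float64(0.0014))
```

View pics/w5.png

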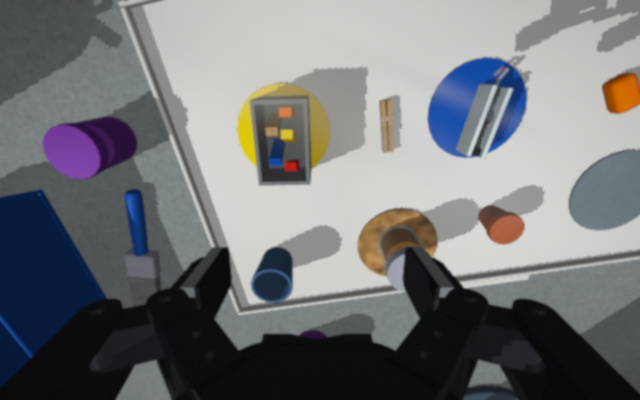

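The basket rim corners are at (252,98), (309,96), (311,184) and (259,185), on the yellow mat (284,130). The jaws are roughly aligned with its width.

Run:
```python
from h import *
im=cv2.imread('pics/w5.png'); c0=manip.get_calibration('wrist'); K=np.array([[c0['fx'],0,c0['cx']],[0,c0['fy'],c0['cy']],[0,0,1.]]); c=(K,np.array(c0['dist_coeffs']),np.load('w5.npz')['W'])
w=px2w([(251,97),(309,96),(311,184),(259,185)],c,.065)[:,:2]; print(w.round(4),w.mean(0).round(4))
d=(w[0]-w[3]+w[1]-w[2]);print('axis',np.degrees(np.arctan2(d[1],d[0])),np.linalg.norm(d)/2,np.linalg.norm(w[0]-w[1]))
x=R.from_quat(manip.sense()['tool_rot']).as_matrix(); print('toolx',np.degrees(np.arctan2(x[1,0],x[0,0])),x[:,2])
print('yellow',circ(im,c,(284,130),60,*YEL,.01,.056),'blue',circ(im,c,(478,107),60,*BLUE,.01,.056))
t=cv2.imread('pics/t4.png'); cv2.imwrite('pics/t4c.png',cv2.resize(t[110:190,300:400],None,fx=6,fy=6,interpolation=2))
```

```text
[[0.6729 0.2591]
 [0.6636 0.2042]
 [0.5751 0.2195]
 [0.5842 0.2751]] [0.6239 0.2395]
axis -9.991747005024365 0.0899572941438752 0.055768022271886014
toolx -10.530751488523114 [-0.12399605  0.03034463 -0.99181862]
yellow (array([0.624 , 0.2458]), np.float64(0.0012)) blue (array([0.6094, 0.0198]), np.float64(0.0014))
```

Request:
send_rows --commands '[{"delta_pos":[1.0,1.5,0],"yaw":0},{"delta_pos":[1.0,1.5,0],"yaw":0},{"delta_pos":[0,0,-3],"yaw":0},{"delta_pos":[0,0,-3],"yaw":0},{"delta_pos":[0,0,-3],"yaw":0},{"delta_pos":[0,0,0],"yaw":0},{"delta_pos":[0,0,0],"yaw":0}]'

```text
t: 28.1
tcp_pos: [0.6221, 0.234, 0.1355]
tool_rot: [0.993, -0.098, -0.062, -0.01]
force: [-0.5, 0.8, 0.3]
finger_gap: 0.998
```

Request:
send_rows --commands '[{"delta_pos":[0,0.7,-2],"yaw":0.02},{"delta_pos":[0,0,-2],"yaw":0},{"delta_pos":[0,0,-2],"yaw":0},{"delta_pos":[0,0,-1],"yaw":0},{"delta_pos":[0,0,0],"yaw":0}]'

```text
t: 28.72
tcp_pos: [0.623, 0.2416, 0.0623]
tool_rot: [0.994, -0.087, -0.061, -0.01]
force: [-0.0, 0.9, 0.8]
finger_gap: 1.001
```

Request:
send_rows --commands '[{"delta_pos":[-0.2,-0.2,-1.5],"yaw":0},{"delta_pos":[0,0,-1.3],"yaw":0},{"delta_pos":[0,0,0],"yaw":0}]'

```text
t: 29.1
tcp_pos: [0.6213, 0.2395, 0.0329]
tool_rot: [0.994, -0.087, -0.06, -0.01]
force: [1.5, -0.3, -0.0]
finger_gap: 1.002
```

Request:
send_rows --commands '[{"delta_pos":[0,0,0],"yaw":0},{"delta_pos":[0,0,0],"yaw":0},{"delta_pos":[0,0,0],"yaw":0},{"delta_pos":[0,0,0],"yaw":0}]' --grip 1 --force 30

```text
t: 29.6
tcp_pos: [0.6225, 0.24, 0.0342]
tool_rot: [0.994, -0.087, -0.059, -0.011]
force: [-0.7, -0.2, -1.7]
finger_gap: 0.655
```

Request:
send_rows --commands '[{"delta_pos":[0,0,2],"yaw":0},{"delta_pos":[0,0,4],"yaw":0},{"delta_pos":[0,0,4],"yaw":0},{"delta_pos":[0,0,2],"yaw":0},{"delta_pos":[-1.5,-4,0],"yaw":0},{"delta_pos":[-1.5,-4,0],"yaw":0},{"delta_pos":[-1.5,-4,0],"yaw":0},{"delta_pos":[-1.5,-4,0],"yaw":0},{"delta_pos":[-1.5,-4,0],"yaw":0},{"delta_pos":[-1.5,-4,0],"yaw":0}]'

```text
t: 30.85
tcp_pos: [0.5325, -0.004, 0.1715]
tool_rot: [0.995, -0.084, -0.05, -0.011]
force: [0.5, -0.3, -1.4]
finger_gap: 0.649
```

Request:
send_rows --commands '[{"delta_pos":[-1.5,-4,0],"yaw":0},{"delta_pos":[-1.5,-4,0],"yaw":0},{"delta_pos":[-1.5,-4,0],"yaw":0},{"delta_pos":[-1,-3,0],"yaw":0},{"delta_pos":[0,0,-2],"yaw":0},{"delta_pos":[0,0,-3],"yaw":0},{"delta_pos":[0,0,-2],"yaw":0},{"delta_pos":[0,0,0],"yaw":0},{"delta_pos":[0,0,0],"yaw":0}]'

```text
t: 31.98
tcp_pos: [0.4789, -0.1656, 0.1135]
tool_rot: [0.995, -0.088, -0.039, -0.006]
force: [-0.5, -0.3, -1.6]
finger_gap: 0.654
```

Request:
send_rows --commands '[{"delta_pos":[-0.8,0.5,-2],"yaw":0},{"delta_pos":[0,0,-2],"yaw":0},{"delta_pos":[0,0,-2],"yaw":0},{"delta_pos":[0,0,-0.7],"yaw":0},{"delta_pos":[0,0,0],"yaw":0}]'

```text
t: 32.6
tcp_pos: [0.4759, -0.1628, 0.0517]
tool_rot: [0.996, -0.088, -0.033, -0.003]
force: [-0.5, 0.6, -1.5]
finger_gap: 0.65
```

Request:
send_rows --commands '[{"delta_pos":[-0.5,0.3,-0.6],"yaw":0},{"delta_pos":[-0.1,0,-0.4],"yaw":0},{"delta_pos":[0,0,-0.3],"yaw":0},{"delta_pos":[0,0,0],"yaw":0}]'

```text
t: 33.1
tcp_pos: [0.4706, -0.1602, 0.0398]
tool_rot: [0.996, -0.087, -0.031, -0.002]
force: [0.7, -0.5, -1.3]
finger_gap: 0.647
```

Request:
send_rows --commands '[{"delta_pos":[0,0,-0.3],"yaw":0},{"delta_pos":[0,0,-0.2],"yaw":0},{"delta_pos":[0,0,0],"yaw":0}]'

```text
t: 33.48
tcp_pos: [0.4715, -0.1607, 0.0357]
tool_rot: [0.996, -0.088, -0.03, -0.001]
force: [-0.9, 1.2, 0.4]
finger_gap: 0.653
```

Contact; release and rise.

Request:
send_rows --commands '[{"delta_pos":[0,0,0],"yaw":0},{"delta_pos":[0,0,0],"yaw":0},{"delta_pos":[0,0,0],"yaw":0},{"delta_pos":[0,0,3],"yaw":0},{"delta_pos":[0,0,5],"yaw":0},{"delta_pos":[0,0,5],"yaw":0},{"delta_pos":[0,0,5],"yaw":0},{"delta_pos":[0,0,2],"yaw":0},{"delta_pos":[0,0,0],"yaw":0}]' --grip -1

```text
t: 34.6
tcp_pos: [0.4705, -0.1602, 0.2408]
tool_rot: [0.996, -0.088, -0.031, -0.002]
force: [-0.1, -0.0, -1.3]
finger_gap: 1.004
```

Run:
```python
from h import *
s=manip.sense();print(s['tcp_pos'],s['tool_rot'])
im,c=snap('wrist'); cv2.imwrite('pics/w6.png',im); np.savez('w6.npz',W=c[2])
```

```text
[ 0.47047481 -0.16024209  0.24084651] [ 0.9956764  -0.08769507 -0.03058565 -0.00161179]
```

View pics/w6.png

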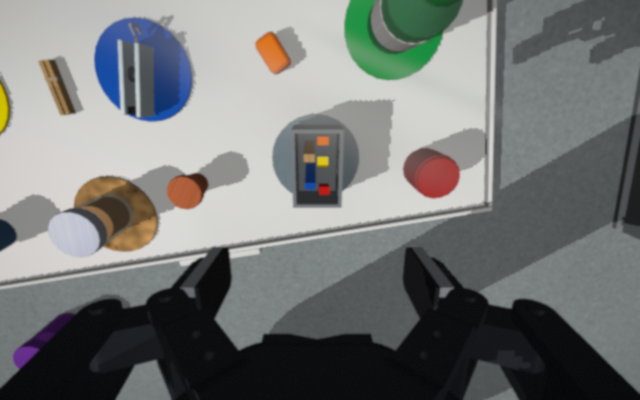

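```bash
cat >> h.py <<'E'
def load(n):
    c0=manip.get_calibration('wrist'); K=np.array([[c0['fx'],0,c0['cx']],[0,c0['fy'],c0['cy']],[0,0,1.]])
    return cv2.imread(f'pics/{n}.png'),(K,np.array(c0['dist_coeffs']),np.load(f'{n}.npz')['W'])
E
python3 - <<'E'
from h import *
im,c=load('w6')
w=px2w([(293,127),(344,127),(342,206),(294,206)],c,.065)[:,:2]; print(w.round(4),w.mean(0).round(4))
print('grey',circ(im,c,(316,155),48,*GREY,.01,.056),'blue',circ(im,c,(143,69),60,*BLUE,.01,.056))
print('lid',px2w([(78,231)],c,.08),circ(im,c,(78,231),36,(100,0,120),(180,60,255),.08,.029))
m=cv2.inRange(cv2.cvtColor(im,cv2.COLOR_BGR2HSV),(0,0,130),(180,90,255)); roi=np.zeros_like(m); cv2.circle(roi,(140,75),46,255,-1); m&=roi
for k in cv2.findContours(m,0,1)[0]:
    if cv2.contourArea(k)>20: print(cv2.minAreaRect(k))
cv2.imwrite('pics/w6c.png',cv2.resize(im[5:260,30:210],None,fx=2.3,fy=2.3,interpolation=2))
E
```

```text
[[ 0.522  -0.1461]
 [ 0.5126 -0.1986]
 [ 0.4255 -0.1835]
 [ 0.4353 -0.1293]] [ 0.4739 -0.1644]
grey (array([ 0.4745, -0.1621]), np.float64(0.0018)) blue (array([0.6087, 0.0177]), np.float64(0.0017))
lid [[0.45435452 0.11396865 0.08      ]] (array([0.4507, 0.1213]), np.float64(0.0002))
((117.7049560546875, 80.88014221191406), (83.46129608154297, 46.35300064086914), 85.54439544677734)
```

View pics/w6c.png

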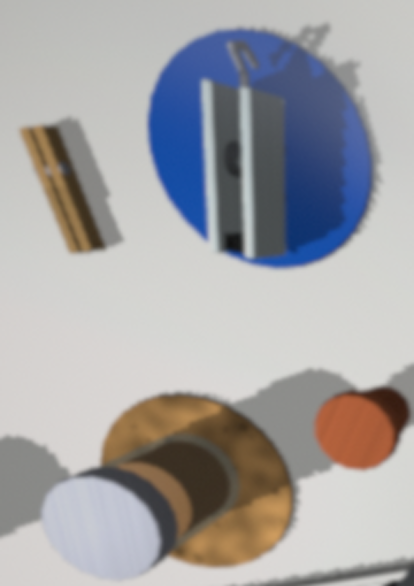

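Run:
```python
from h import *
im,c=load('w6')
f=lambda x,y:(30+x/2.3,5+y/2.3)
w=px2w([f(207,80),f(214,244),f(245,86),f(250,257)],c,.04)[:,:2];m=w.mean(0);d=w[0]-w[1]+w[2]-w[3];d/=np.linalg.norm(d)
print('plates',m,'mid',m+.01*d,d,np.linalg.norm(w[0]-w[1]),'x-span',w.round(4))
```

```text
plates [0.60031352 0.01834704] mid [0.60971358 0.01493547] [ 0.94000621 -0.34115734] 0.07147601477049173 x-span [[ 0.6374  0.0138]
 [ 0.5703  0.0383]
 [ 0.6321 -0.0021]
 [ 0.5614  0.0234]]
```

Request:
send_rows --commands '[{"delta_pos":[-0.3,4,0.2],"yaw":0},{"delta_pos":[-0.3,4,0.2],"yaw":0},{"delta_pos":[-0.3,4,0.2],"yaw":0},{"delta_pos":[-0.3,4,0.2],"yaw":0},{"delta_pos":[-0.3,4,0.2],"yaw":0},{"delta_pos":[-0.3,4,0],"yaw":0},{"delta_pos":[-0.2,3,0],"yaw":0},{"delta_pos":[0,0,0],"yaw":0},{"delta_pos":[0,0,0],"yaw":0}]'

```text
t: 35.78
tcp_pos: [0.4406, 0.1176, 0.2353]
tool_rot: [0.995, -0.089, -0.046, -0.003]
force: [0.7, 0.0, 0.4]
finger_gap: 1.001
```

Run:
```python
from h import *
im,c=snap('wrist'); cv2.imwrite('pics/w7.png',im); np.savez('w7.npz',W=c[2])
p=w2px([[.451,.1215,.08]],c)[0]; print(p)
print('lid',circ(im,c,(int(p[0]),int(p[1])),36,(100,0,120),(180,60,255),.08,.029))
p=w2px([[.625,.2457,.01]],c)[0]; print(p,'yellow',circ(im,c,(int(p[0]),int(p[1])),60,*YEL,.01,.056))
```

```text
[309.40129782 163.29095101]
lid (array([0.4502, 0.1227]), np.float64(0.0011))
[164.26952538   9.49843359] yellow (array([0.6262, 0.2435]), np.float64(0.0004))
```

Request:
send_rows --commands '[{"delta_pos":[0.4,0.5,-3],"yaw":0},{"delta_pos":[0,0,-3],"yaw":0},{"delta_pos":[0,0,-3],"yaw":0},{"delta_pos":[0,0,-2],"yaw":0},{"delta_pos":[0,0,0],"yaw":0},{"delta_pos":[0,0,0],"yaw":0}]'

```text
t: 36.58
tcp_pos: [0.4472, 0.1162, 0.122]
tool_rot: [0.995, -0.095, -0.045, -0.003]
force: [0.0, 0.1, 0.1]
finger_gap: 1.001
```

Request:
send_rows --commands '[{"delta_pos":[0.2,0.7,-1],"yaw":0},{"delta_pos":[0,0,-2],"yaw":0},{"delta_pos":[0,0,-2],"yaw":0},{"delta_pos":[0,0,-2],"yaw":0},{"delta_pos":[0,0,-1],"yaw":0},{"delta_pos":[0,0,0],"yaw":0}]'

```text
t: 37.33
tcp_pos: [0.454, 0.1249, 0.0421]
tool_rot: [0.995, -0.095, -0.039, -0.003]
force: [0.4, 0.0, 0.2]
finger_gap: 0.997
```

Request:
send_rows --commands '[{"delta_pos":[-0.5,-0.2,-0.6],"yaw":0},{"delta_pos":[0,0,0],"yaw":0}]'

```text
t: 37.58
tcp_pos: [0.4493, 0.1229, 0.0367]
tool_rot: [0.995, -0.094, -0.038, -0.004]
force: [0.1, 0.3, 0.3]
finger_gap: 1.001
```

Request:
send_rows --commands '[{"delta_pos":[0,0,0],"yaw":0},{"delta_pos":[0,0,0],"yaw":0},{"delta_pos":[0,0,0],"yaw":0},{"delta_pos":[0,0,0],"yaw":0}]' --grip 1

```text
t: 38.08
tcp_pos: [0.45, 0.1229, 0.0376]
tool_rot: [0.995, -0.095, -0.037, -0.004]
force: [0.8, 0.5, -1.4]
finger_gap: 0.672
```

Request:
send_rows --commands '[{"delta_pos":[0,0,2],"yaw":0},{"delta_pos":[0,0,4],"yaw":0},{"delta_pos":[0,0,4],"yaw":0},{"delta_pos":[3.5,2.5,0],"yaw":0},{"delta_pos":[3.5,2.5,0],"yaw":0},{"delta_pos":[3.5,2.5,0],"yaw":0},{"delta_pos":[3.5,2.5,0],"yaw":0},{"delta_pos":[2,1.5,0],"yaw":0},{"delta_pos":[0,0,0],"yaw":0},{"delta_pos":[0,0,0],"yaw":0}]'

```text
t: 39.33
tcp_pos: [0.6087, 0.2402, 0.1374]
tool_rot: [0.995, -0.095, -0.042, -0.002]
force: [-0.3, 0.1, -1.4]
finger_gap: 0.672
```

Request:
send_rows --commands '[{"delta_pos":[1.4,0.5,-2],"yaw":0},{"delta_pos":[0,0,-2],"yaw":0},{"delta_pos":[0,0,-2],"yaw":0},{"delta_pos":[0,0,-2],"yaw":0},{"delta_pos":[0,0,0],"yaw":0}]'

```text
t: 39.95
tcp_pos: [0.6169, 0.2422, 0.0527]
tool_rot: [0.994, -0.096, -0.046, -0.001]
force: [0.2, -0.3, -1.6]
finger_gap: 0.67
```

Request:
send_rows --commands '[{"delta_pos":[0.8,0.3,-0.6],"yaw":0},{"delta_pos":[0,0,-0.4],"yaw":0},{"delta_pos":[0,0,0],"yaw":0}]'

```text
t: 40.33
tcp_pos: [0.6267, 0.2457, 0.0432]
tool_rot: [0.994, -0.096, -0.045, -0.001]
force: [-0.5, 0.1, -0.9]
finger_gap: 0.672
```

Request:
send_rows --commands '[{"delta_pos":[-0.1,0,-0.3],"yaw":0},{"delta_pos":[0,0,-0.2],"yaw":0},{"delta_pos":[0,0,0],"yaw":0}]'

```text
t: 40.7
tcp_pos: [0.6261, 0.2459, 0.0389]
tool_rot: [0.994, -0.096, -0.044, -0.001]
force: [-1.1, 0.0, -1.7]
finger_gap: 0.67
```

Request:
send_rows --commands '[{"delta_pos":[0,0,-0.3],"yaw":0},{"delta_pos":[0,0,0],"yaw":0}]'

```text
t: 40.95
tcp_pos: [0.6266, 0.2462, 0.0378]
tool_rot: [0.994, -0.096, -0.044, -0.002]
force: [0.2, -0.3, -1.1]
finger_gap: 0.669
```

Standing height reached (picked at 0.0376). Release, rise, and back off so the cameras can see.

Request:
send_rows --commands '[{"delta_pos":[0,0,-0.1],"yaw":0}]'

```text
t: 41.08
tcp_pos: [0.6267, 0.2463, 0.0374]
tool_rot: [0.994, -0.096, -0.043, -0.002]
force: [-1.1, -0.5, 5.6]
finger_gap: 0.67
```

Request:
send_rows --commands '[{"delta_pos":[0,0,0],"yaw":0},{"delta_pos":[0,0,0],"yaw":0},{"delta_pos":[0,0,0],"yaw":0},{"delta_pos":[0,0,4],"yaw":0},{"delta_pos":[0,0,5],"yaw":0},{"delta_pos":[0,0,5],"yaw":0},{"delta_pos":[0,0,5],"yaw":0},{"delta_pos":[-3,3,2],"yaw":0},{"delta_pos":[-4,4,2],"yaw":0},{"delta_pos":[0,0,0],"yaw":0}]' --grip -1

```text
t: 42.32
tcp_pos: [0.5544, 0.3168, 0.2728]
tool_rot: [0.994, -0.097, -0.044, -0.002]
force: [-0.2, 0.4, -0.2]
finger_gap: 0.998
```

Request:
send_rows --commands '[{"delta_pos":[-5,4,0],"yaw":0},{"delta_pos":[-5,4,0],"yaw":0},{"delta_pos":[-5,4,0],"yaw":0},{"delta_pos":[-5,4,0],"yaw":0},{"delta_pos":[-3,4,0],"yaw":0},{"delta_pos":[0,0,0],"yaw":0},{"delta_pos":[0,0,0],"yaw":0},{"delta_pos":[0,0,0],"yaw":0}]'

```text
t: 43.32
tcp_pos: [0.3312, 0.5108, 0.268]
tool_rot: [0.994, -0.101, -0.042, 0.0]
force: [-1.4, -0.1, 0.4]
finger_gap: 1.002
```

Run:
```python
from h import *
t,c=snap('top'); s,_=snap('scene')
cv2.imwrite('pics/f.png',np.vstack([cv2.resize(t[80:260,190:520],(780,425),interpolation=2)]))
cv2.imwrite('pics/fs.png',cv2.resize(s[140:370,130:460],(780,544),interpolation=2))
for n,p,z,r,lo,hi in [('lid',(.625,.245),.08,.029,(100,0,120),(180,60,255)),('cap',(.606,-.273),.175,.018,(50,190,60),(80,255,255)),('yellow',(.625,.245),.01,.056,*YEL),('green',(.606,-.273),.01,.056,*GREEN)]:
    u=w2px([[*p,z]],c)[0]; print(n,u,circ(t,c,(int(u[0]),int(u[1])),14 if n in('lid','cap') else 32,lo,hi,z,r))
```

```text
lid [254.4359041  131.04949064] (array([0.6277, 0.2479]), np.float64(0.0009))Traceback (most recent call last):
  File "<stdin>", line 6, in <module>
  File "h.py", line 24, in circ
    pts=np.vstack([k.reshape(-1,2) for k in cv2.findContours(m,0,1)[0] if cv2.contourArea(k)>15])
    return _nx.concatenate(arrs, 0, dtype=dtype, casting=casting)
           ~~~~~~~~~~~~~~~^^^^^^^^^^^^^^^^^^^^^^^^^^^^^^^^^^^^^^^
ValueError: need at least one array to concatenate
```

View pics/f.png

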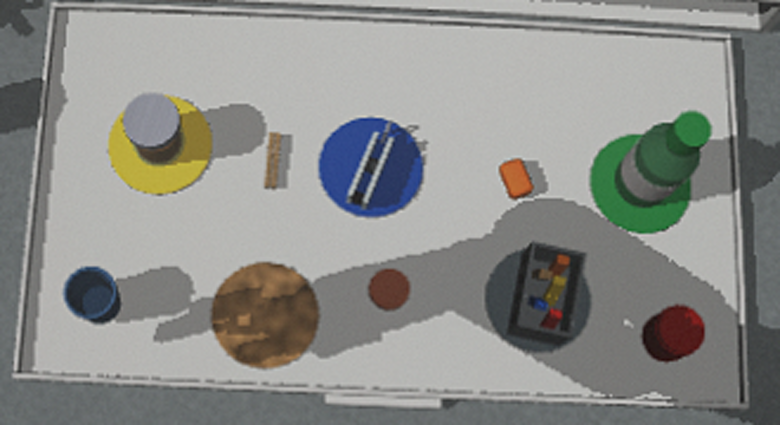

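View pics/fs.png

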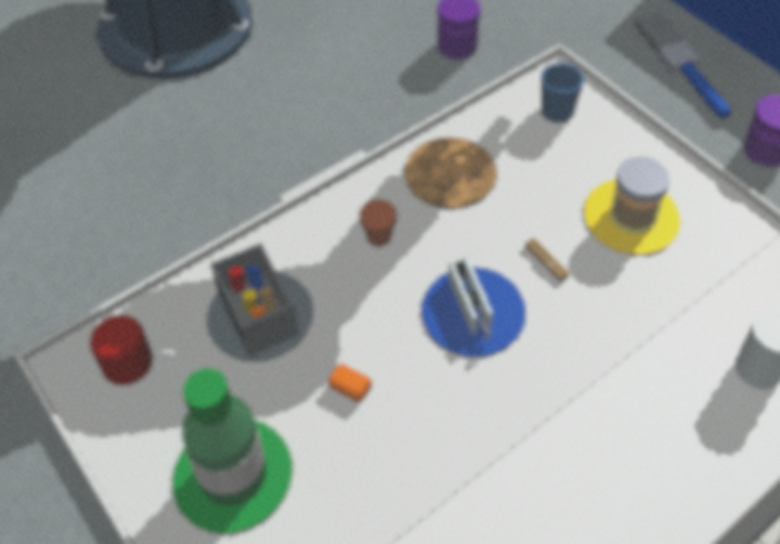

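All four stand on their own mats and the cork mat is empty. The crop shows the lid at (152,120), clip at (372,168), cap at (692,129) and basket rim at (552,285). One last numeric check, with hand-in if it passes.

Run:
```python
from h import *
t,c=snap('top'); f=lambda x,y:(190+x/2.364,80+y/2.361)
P=lambda l,z:px2w([f(*a) for a in l],c,z)[:,:2].mean(0)
D=dict(jar=(P([(152,120)],.08),(.625,.245)),bottle=(P([(692,129)],.175),(.606,-.273)),
 basket=(P([(534,243),(585,252),(567,341),(511,332)],.065),(.474,-.161)),
 clip=(P([(379,133),(392,138),(352,205),(368,206)],.04)+.01*np.array([.94,-.34]),(.6095,.0185)))
e={n:np.linalg.norm(a-b) for n,(a,b) in D.items()}
for n in D: print(n,D[n][0].round(4),round(e[n]*1000,1),'mm')
if max(e.values())<.012: manip.sign_off(); print('signed off')
```

```text
jar [0.6256 0.2454] 0.7 mm
bottle [ 0.6077 -0.2718] 2.0 mm
basket [ 0.4698 -0.1598] 4.4 mm
clip [0.6049 0.0152] 5.6 mm
the job is handed in; nothing more can be done
signed off
```

All four things stand upright on their own mats, the cork mat is empty, and I handed the job in at about 43.5 s. The hand-in gives no verdict, so the result rests on my own last checks.

**Moves:** jar to cork, clip to blue, bottle to green, basket to grey, jar to yellow. I lowered each thing to its standing height before opening the gripper. Then I backed the arm away.

**Last check, top camera (limit 15 mm):**

| Thing | Distance from mat centre |
|---|---|
| Jar | 0.7 mm |
| Bottle | 2.0 mm |
| Basket | 4.4 mm |
| Clip | 5.6 mm |

**What disagreed or failed:**
- **Small differences between cameras:** earlier close wrist views put the bottle at about 4 mm, the basket about 3 mm and the clip about 4 mm, so expect a few millimetres of uncertainty.
- **Cap mask failed:** the automatic colour mask for the bottle cap found nothing in the final top picture. The final figures use pixels I read by eye instead.
- **Tool tilt:** the tool drifted up to about 7° off vertical during the run. The things were tilted only a few degrees at each release and settled upright.

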